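# Slide a calibration disc by feel into the pocket of a loading plate

## Robot

A 6-joint arm with a two-finger parallel gripper is mounted at the origin on a cart in front of the work surface, level with it; the furniture and walls round the work are solid. World frame = base frame: x ahead of the robot, y to its left, z up, the work surface at z = 0. Lengths are in m, angles in rad, forces in N, time in s.
With the tool pointing down it reaches from about 0.275 to 0.825 m from the base axis. Payload 4.9 kg.
Tool frame: the origin (TCP) lies midway between the tips of the shut fingers; the grasp point (between the pads) lies 19 mm behind it (grip_point_offset is the distance from the TCP to the grasp point, in m); z points along the fingers, x is the direction in which the jaws open and shut, and the axes are right-handed (so a half turn about z gives the same grasp; the last joint's range is limited). The gripper opens to 85 mm and grips with 20 to 120 N. Pads are 22 mm wide; open, the fingers measure 114 mm over their backs; the gripper's body (76 mm by 85 mm) begins 54 mm behind the grasp point. The pads swing forward as they close: fully open they stand 13 mm farther back than shut.
Start: joints at [-0.134, 0.326, -0.193, 1.052, 0, 1.437], TCP at [0.55, 0, 0.231] pointing down, gripper open.
Joint ranges: [-2.65, 2.65], [-0.97, 1.79], [-1.3, 1.35], [-1.93, 2.1], [-1.47, 1.37], [-3.14, 3.14]. Speed limits (rad/s): [2.57, 2.57, 3.14, 3.14, 3.14, 3.14].

## Interface

Orientations are given as a rotation vector (axis times angle).
In Python, from cell import * gives the robot as it stands. Calls block until the motion is done:
- movep(position, orientation): joint-space move of the TCP to a pose.
- move_l(position, velocity=0.15, rot=None, until_force=None): straight line of the TCP; rot=None keeps the orientation; velocity is the mean speed in m/s. With until_force (N) it stops when the force on the tool has changed by that much, and returns True; else False.
- set_joints(angles): joint-space move.
- let_go() and grab(newtons=None): open the fingers fully, or close them until they stop; newtons is the grip in N (None keeps the last).
- sleep(seconds).
- ik(position, orientation): joint angles nearest the present ones, or None.
- get_state(): the state.
- grab_frame(name): name is "scene" or "side" or "wrist"; returns a dict with "img" (384x512x3 uint8, red, green, blue), "fx", "fy", "cx", "cy" (pixels), "cam_to_world" (4x4, takes a point from camera to world coordinates); the wrist camera has in their place "T_tool_cam" (4x4, takes a point from camera to tool coordinates, whose origin is the TCP and whose axes are the tool frame's). Camera axes: x right, y down, z forward; pixel columns grow to the right and rows downward; lengths in m; the calibration is good to about 2 mm. A picture is of the moment at which its call begins: read the wrist's pose just before it. There is no depth.
A pose or a line that the arm cannot do raises MotionError and nothing moves.
- sign_off(): hands the job in, once; it reports no verdict.
Trained networks look in the newest picture that a camera, given by its name, has taken for a name from the list of things; names that differ only in an ending like _2 or _b are one class to them, and where a whole thing is asked for, a point or a joint stands for the part that bears it (a point fixed in the world has none). Each returns a list of dicts, best first, with "score" (0 to 1); they miss things now and then, are a little off and sometimes report something else, mostly with a low value. They report only what shows in the picture. A call takes as long as a camera call. They do not tell look-alikes from the thing itself.
- spot_in(camera, name): "centre" ([column, row] in pixels, amid what is visible of it).
- silhouettes(camera, name): "mask" (384x512 bool, what is visible of it) and "centre" ([column, row] in pixels, amid what is visible of it).
- tip_of(camera, name): "centre" ([column, row] in pixels: a listed point, or the origin of a listed thing).
The state is a dict: "clock": time; "q": joint angles; "joint_velocities": joint speeds; "tau": joint torques, N m; "position": TCP position; "eef_rot": TCP orientation; "contact_force": force on the tool from outside, world axes, zero at the start; "wrist_torque": the same for the moment, N m; "finger_gap": opening from 0.0 (shut) to 1.0 (fully open).
Only numpy, scipy, OpenCV 4.12 (cv2) and the standard library are available. Lean on these libraries where they do the work, as an engineer would, in place of code of your own. Each camera call takes 0.05 s, during which the arm holds its last target.

## Task

Pick up the flat metal disc from the worktop and lay it gently on the bare landing at the open end of the grey loading plate. Then slide it along between the guide rails with light force, without lifting it, and stop as soon as it drops into the round pocket, never letting the fingers run on along the plate; press it on its middle fully home so that it lies flat on the pocket floor. Lift the fingers straight off, leave it there and do not disturb the cups and the tumbler.

Things in the scene. Friction and masses are not known exactly. Their poses are not given: they have to be found in the camera images.
- disc: Plain bare-metal disc, 44 mm in diameter (43 mm across where the fingers grip), 10 mm thick, about 120 g, slippery; it starts lying flat on the worktop, to the right of the plate, beyond its landing end. Origin at the centre of its underside, z along its axis (up). Both faces are alike.
- plate: Grey plastic loading plate fixed to the worktop, 280 mm long (x), 92 mm wide (y). Origin on the worktop under its centre, +x from the open landing end to the clamp bar (x 106 to 132 mm, 27 mm tall), z up. A bare-metal strip is inlaid between its guide rails. Not quite level: 14.5 mm above the worktop at x -70 mm, it climbs by 0 to 22 mm per metre. Keep all pushes on the plate under 25 N.
- landing (a point): Middle of the bare landing deck, on its top, 15 mm above the worktop; the deck runs over the full width from x -140 to -70 mm of the plate. Lay the disc here. Between it and the strip is a harmless 0.5 mm step down. Once past the landing the disc must stay down on the plate.
- channel_start (a point): On the centre line, 14.5 mm above the worktop, where the guide rails become parallel, 47 mm apart (inner faces y +-23.5 mm). Their flared mouth, about 60 mm wide, begins 28 mm before it, towards the landing. Rail tops are 22.2 mm above the worktop. Disc and plate are slippery (friction about 0.15): fingertips pressing about 3 to 6 N on its top drag the disc along.
- search_start (a point): On the centre line, 14.5 mm above the worktop: nearest place where the pocket's centre can be. The pocket is one round hole in the strip, 46 mm across, on the centre line; its level grey floor is 10 mm above the worktop, 4.5 to 7.5 mm below the strip's top. The strip is clamped in a new place each time, so the pocket is not tracked: find it by sliding the disc.
- search_end (a point): Farthest place (60 mm on) where the pocket's centre can be. From the pocket's far (+x) wall a steel spring tongue leans in and can catch the disc's leading edge: the disc stays tilted, 2 mm or more proud there, until pressed on its middle with 6 to 12 N; it snaps past, lies flat, top 20 mm above the worktop, and stays. Once it is down, fingers low over the plate stay within 20 mm of its centre.
- white_cup: Sample cup with white lid, 52 mm wide, 64 mm tall, origin under its centre; a bystander, leave alone.
- red_cup: Sample cup with red lid, 52 mm wide, 64 mm tall, origin under its centre; a bystander, leave alone.
- tumbler: Steel tumbler, 63 mm wide, 81 mm tall, origin under its centre; a bystander, leave alone.
Not all that is in view belongs to the job. Of the things shaped like the disc, the metal one is meant.

How it is judged:
On the way, in this order (a step that is already met when the one before it is completed fails the run):
1. the disc lies flat on the plate's landing (x of disc in the frame of plate between -0.135 and -0.07 m and y of disc in the frame of plate between -0.03 and 0.03 m and z of disc in the frame of plate between 0.0135 and 0.0165 m and angle between disc's own z axis and vertical below 0.05 rad), for 0.2 s.
2. the disc is fully home in the pocket (x of disc in the frame of plate between -0.005 and 0.075 m and y of disc in the frame of plate between -0.004 and 0.004 m and z of disc in the frame of plate between 0.0085 and 0.0106 m and angle between disc's own z axis and vertical below 0.025 rad), for 0.2 s.
At the end, for the whole second after the job is handed in: The disc lies at rest, flat (within 1.4 degrees) in the pocket, its underside within 0.6 mm of the pocket floor (all of step 2 and linear speed of disc below 0.01 m/s); the robot touches nothing.
It fails at once if the disc is lifted (more than about 4 mm) off the plate, or brought in from above, beyond the landing (x of disc in the frame of plate between -0.06 and 0.14 m and y of disc in the frame of plate between -0.046 and 0.046 m and z of disc in the frame of plate between 0.022 and 0.08 m).
It fails at once if the disc is pushed against the plate with more than 25 N (contact force between disc and plate above 25 N).
It fails at once if the fingers push on the plate with more than 25 N (contact force between the fingers and plate above 25 N).
It fails at once if a cup or the tumbler is moved by more than 20 mm (distance of any of white_cup, red_cup, tumbler from where it was at the start of the episode above 0.02 m).
It fails at once if after the disc has gone down into the pocket, the fingers run on low over the plate, more than 20 mm off the disc's centre (x of disc in the frame of plate between -0.03 and 0.09 m and y of disc in the frame of plate between -0.03 and 0.03 m and z of disc in the frame of plate between 0.008 and 0.0125 m and horizontal distance between the grasp point and disc above 0.02 m and height (world z) of the grasp point below 0.05 m).
It also fails if it takes over 72 s, if anything falls off the work surface, if the arm or the gripper's body presses on something with over 40 N, if the wrist force passes 120 N, or if a joint passes its speed limit or range.

## Working session

There is one attempt and no reset: what is moved stays moved. The work goes in short steps, each a Python script; the robot and the scene stay as the last script left them, time stands still between calls to the robot, and variables do not carry over. Pictures are saved under pics/ and viewed, and the job is handed in when it is done.

```bash
ls; mkdir -p pics
python3 - <<'E'
from cell import *
import cv2,numpy as np
print(get_state())
for n in ["scene","side","wrist"]:
    f=grab_frame(n); cv2.imwrite(f"pics/a_{n}.png",f["img"][:,:,::-1])
    print(n,f["fx"],f["cx"],f["cy"],np.round(f.get("cam_to_world",f.get("T_tool_cam")),4).tolist())
    for k in ["disc","plate","landing","channel_start","search_start","search_end","white_cup","red_cup","tumbler"]:
        print(k,[(np.round(d["centre"],1).tolist(),round(d["score"],2)) for d in tip_of(n,k)][:5])
E
```

```text
pics
{'clock': 0.0, 'q': array([-1.34185717e-01,  3.26964798e-01, -1.93607111e-01,  1.05199219e+00,
       -2.92523936e-06,  1.43662774e+00]), 'joint_velocities': array([ 6.74123947e-04,  1.78529750e-05,  2.94633827e-04, -5.29233626e-04,
       -1.11723917e-03,  1.99502673e-03]), 'tau': array([-1.24197268e-03, -4.43398941e+01,  2.62443137e+01,  1.56443648e-02,
       -1.97191571e-04, -6.55614656e-06]), 'position': array([5.49407144e-01, 9.84454623e-05, 2.30481630e-01]), 'eef_rot': array([-3.14135786e+00,  2.69089689e-05,  2.75226077e-03]), 'contact_force': array([ 0.96772186, -0.45009939, -0.03844208]), 'wrist_torque': array([-0.03180092,  0.00918852, -0.00478959]), 'finger_gap': 0.9987587623678573}
scene 404.61567091463854 250.35190067210513 190.41675211359885 [[-0.5623, -0.5215, 0.6417, -0.3053], [-0.8269, 0.3472, -0.4424, 0.6399], [0.0079, -0.7794, -0.6265, 0.8915], [0.0, 0.0, 0.0, 1.0]]
disc []
plate [([244.4, 218.6], 0.73)]
landing [([280.6, 203.2], 0.8), ([242.2, 215.4], 0.27)]
channel_start [([258.3, 212.1], 0.63)]
search_start [([248.0, 214.9], 0.78)]
search_end [([229.3, 219
[... 566 characters left out ...]
)]
search_end [([213.2, 184.6], 0.62), ([237.2, 208.1], 0.59)]
white_cup [([174.0, 173.1], 0.72), ([328.0, 262.2], 0.7)]
red_cup [([347.1, 207.7], 0.74)]
tumbler [([273.8, 171.5], 0.82)]
wrist 288.393980312485 254.5409977985922 187.28071884683254 [[1.0, -0.0, 0.0006, 0.0005], [-0.0002, 0.9649, 0.2627, -0.067], [-0.0006, -0.2627, 0.9649, -0.1416], [0.0, 0.0, 0.0, 1.0]]
disc [([206.2, 297.3], 0.6)]
plate [([216.4, 81.0], 0.89)]
landing [([200.0, 167.0], 0.86)]
channel_start [([203.1, 118.1], 0.91), ([213.3, 70.4], 0.19)]
search_start [([213.6, 71.1], 0.83), ([204.3, 119.5], 0.59)]
search_end [([224.4, 12.3], 0.75)]
white_cup []
red_cup [([215.5, 73.7], 0.66), ([389.6, 240.9], 0.61)]
tumbler []
```

View pics/a_scene.png

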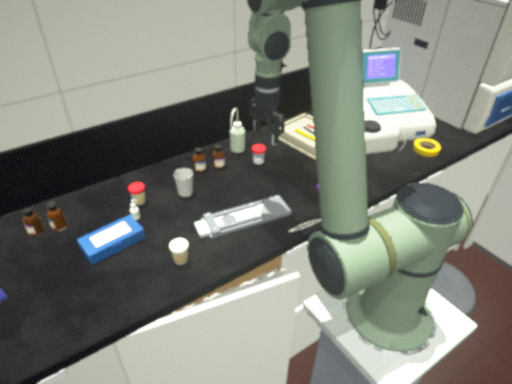

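View pics/a_side.png

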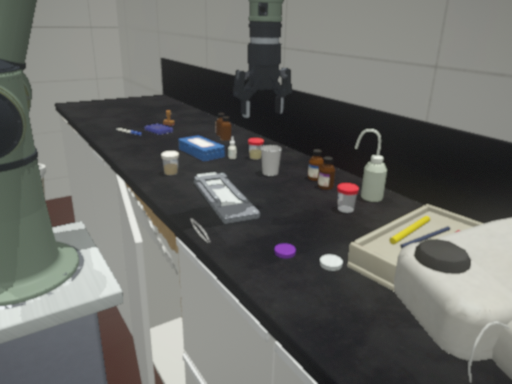

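View pics/a_wrist.png

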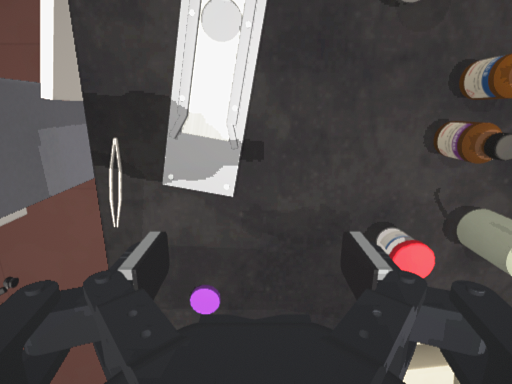

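The look-alikes, in side-image pixels, are a purple disc at (285,250) and a whitish disc at (331,262). The white lid at (170,155) is on a cup, and the red lids are on cups too. The whitish disc could be bare metal or white plastic, so I'll check a close crop and the wrist view.

```bash
cat > h.py <<'E'
from cell import *
import cv2,numpy as np
from scipy.spatial.transform import Rotation as R
def ray(f,uv,z,st=None):
    if "cam_to_world" in f: T=np.array(f["cam_to_world"])
    else:
        W=np.eye(4); W[:3,:3]=R.from_rotvec(st["eef_rot"]).as_matrix(); W[:3,3]=st["position"]; T=W@np.array(f["T_tool_cam"])
    d=T[:3,:3]@np.array([(uv[0]-f["cx"])/f["fx"],(uv[1]-f["cy"])/f["fy"],1]); o=T[:3,3]
    return o+d*(z-o[2])/d[2]
E
python3 - <<'E'
from h import *
f=grab_frame("side")
for n,uv in [("white",(331,262)),("purple",(285,250)),("landing",(237.4,208.8))]: print(n,ray(f,uv,0.01))
for k in ["red_cup","white_cup","tumbler"]:
    for d in tip_of("side",k): print(k,d["score"],ray(f,d["centre"],0))
c=f["img"][225:285,250:370]; cv2.imwrite("pics/crop_side.png",cv2.resize(c[:,:,::-1],None,fx=6,fy=6,interpolation=cv2.INTER_CUBIC))
st=get_state(); f=grab_frame("wrist")
for k in ["plate","landing","channel_start","search_start","search_end"]:
    d=tip_of("wrist",k)[0]; print(k,ray(f,d["centre"],0 if k=="plate" else .0145,st))
print("hole",ray(f,(221,18),.0145,st))
E
```

```text
white [ 0.52495479 -0.29505019  0.01      ]
purple [ 0.47410535 -0.21092318  0.01      ]
landing [0.49197875 0.01159889 0.01      ]
red_cup 0.94 [ 0.7580062  -0.10966896  0.        ]
white_cup 0.67 [0.52723506 0.14868279 0.        ]
white_cup 0.65 [ 4.68676055e-01  3.62268662e-01 -5.55111512e-17]
white_cup 0.44 [0.53885801 0.20562049 0.        ]
tumbler 0.63 [ 7.45142405e-01  2.14155836e-01 -5.55111512e-17]
plate [0.50579029 0.10042122 0.        ]
landing [ 0.48221435 -0.00156773  0.0145    ]
channel_start [0.49268881 0.05645874 0.0145    ]
search_start [0.50507381 0.108954   0.0145    ]
search_end [0.51416739 0.16849145 0.0145    ]
hole [0.51348501 0.16423955 0.0145    ]
```

View pics/crop_side.png

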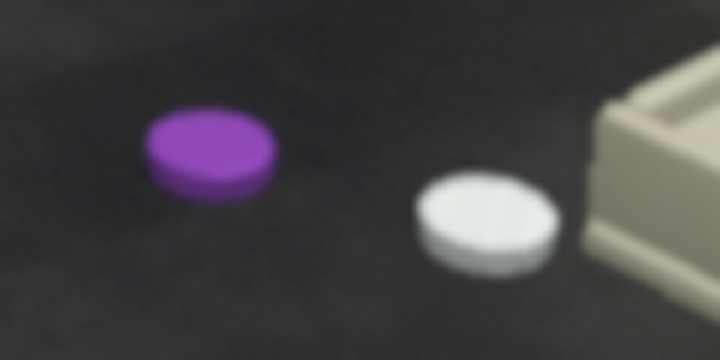

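The crop shows the whitish disc with brushed, metallic streaks and a grey rim. The purple one is plastic, so the whitish one is the target. Next I'll look at the plate and then the disc from the wrist camera.

Run:
```python
from h import *
movep([0.50,0.06,0.27],[-np.pi,0,0])
sleep(0.2)
st=get_state(); f=grab_frame("wrist"); cv2.imwrite("pics/b_plate.png",f["img"][:,:,::-1])
print(st["clock"],st["position"])
for k in ["plate","landing","channel_start","search_start","search_end"]:
    for d in tip_of("wrist",k)[:2]: print(k,d["score"],d["centre"],ray(f,d["centre"],0 if k=="plate" else .015 if k=="landing" else .0145,st))
movep([0.525,-0.27,0.17],[-np.pi,0,0])
sleep(0.2)
st=get_state(); f=grab_frame("wrist"); cv2.imwrite("pics/b_disc.png",f["img"][:,:,::-1])
for d in silhouettes("wrist","disc")[:3]: print(d["score"],d["centre"],d["mask"].sum(),ray(f,d["centre"],0.01,st))
for d in tip_of("wrist","disc")[:3]: print(d["score"],d["centre"],ray(f,d["centre"],0.,st))
print(get_state()["clock"])
```

```text
2.6417 [0.50019042 0.05944502 0.26937842]
plate 0.93 [257.2, 127.9] [0.50447169 0.1005812  0.        ]
landing 0.76 [238.8, 198.3] [0.47804404 0.0021997  0.015     ]
channel_start 0.68 [248.7, 161.2] [0.49259953 0.05606068 0.0145    ]
search_start 0.73 [256.2, 124.4] [0.50299272 0.10611383 0.0145    ]
search_end 0.85 [264.1, 74.4] [0.51311917 0.16908511 0.0145    ]
0.89 [257.3, 188.9] 1206 [ 0.52947977 -0.28604423  0.01      ]
0.68 [204.7, 111.0] 1451 [ 0.47582728 -0.20424602  0.01      ]
0.93 [258.2, 190.5] [ 0.53062046 -0.29069764  0.        ]
0.56 [208.1, 111.5] [ 0.47770683 -0.20482336  0.        ]
4.5917
```

View pics/b_plate.png

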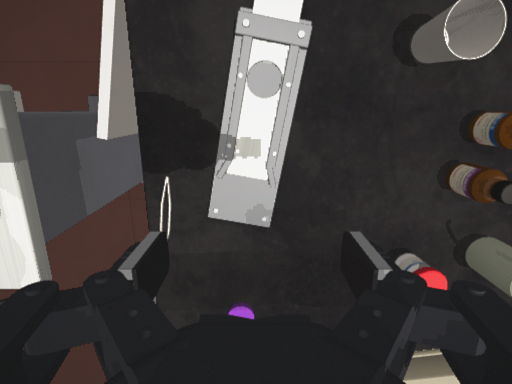

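View pics/b_disc.png

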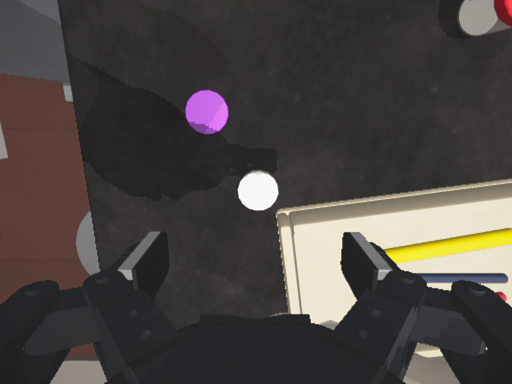

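The wrist view shows the metal disc at (258,190), the purple look-alike at (207,112), and the corner of a tray at (282,212). The plate view shows a round grey pocket at about (264,78). I'll work out the plate axis more precisely from a crop.

Run:
```python
import cv2
i=cv2.imread("pics/b_plate.png"); cv2.imwrite("pics/c1.png",cv2.resize(i[0:120,200:320],None,fx=5,fy=5,interpolation=cv2.INTER_CUBIC))
cv2.imwrite("pics/c2.png",cv2.resize(i[120:240,190:310],None,fx=5,fy=5,interpolation=cv2.INTER_CUBIC))
i=cv2.imread("pics/b_disc.png"); cv2.imwrite("pics/c3.png",cv2.resize(i[150:250,200:320],None,fx=5,fy=5,interpolation=cv2.INTER_CUBIC))
```

```text
(no output)
```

View pics/c1.png

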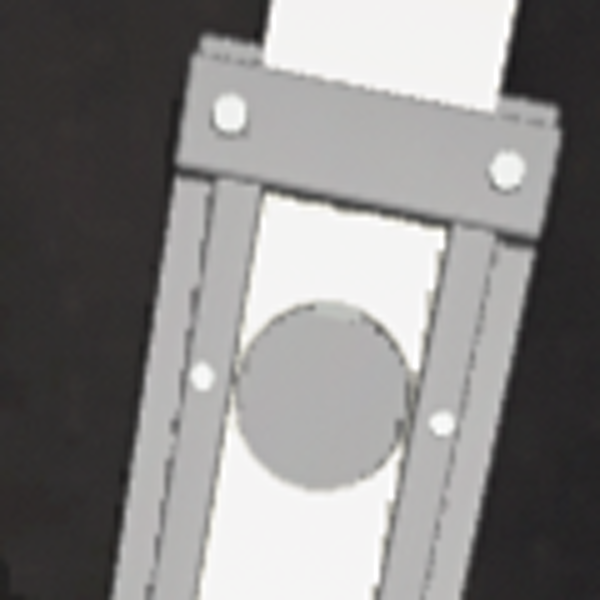

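View pics/c2.png

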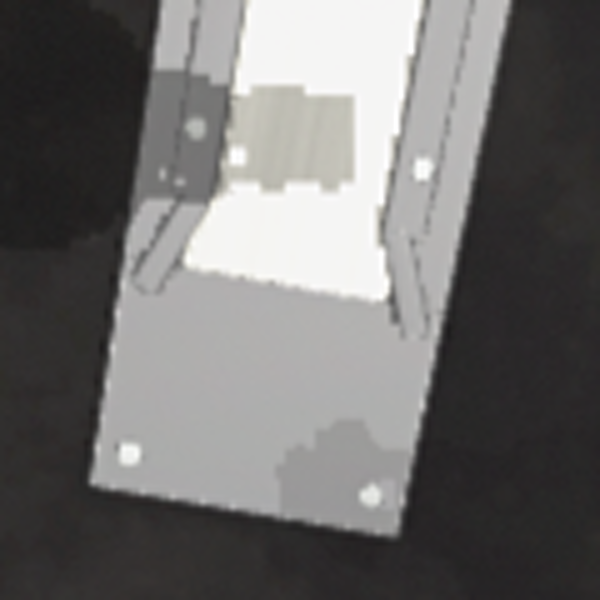

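View pics/c3.png

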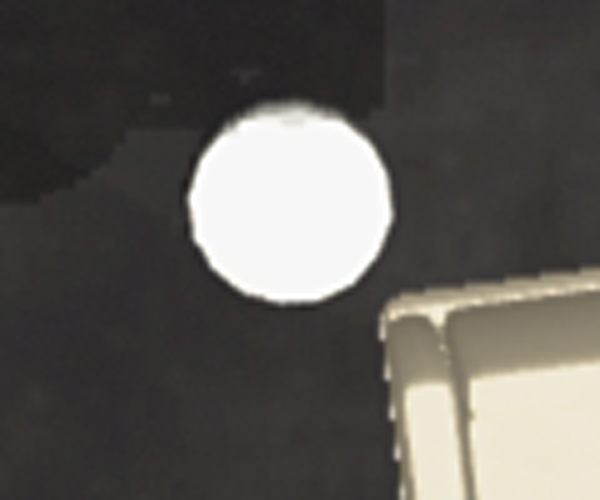

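Run:
```python
from h import *
f=grab_frame("wrist")
st=dict(position=np.array([0.50019042,0.05944502,0.26937842]),eef_rot=np.array([-np.pi,0,0]))
P=lambda u,z:ray(f,u,z,st)
a,b=P((208.4,217.4),.015),P((270,227.2),.015); print("end",a,b,np.linalg.norm(a-b))
s1,s2=P((240.4,75.2),.0225),P((288.2,84.6),.0225); t1,t2=P((229,145.4),.0225),P((274.4,153.6),.0225)
e=(a+b)/2; s=(s1+s2)/2; t=(t1+t2)/2; h=P((264.6,79),.0155)
c1,c2=P((200+195/5,50/5),.027),P((200+560/5,128/5),.027);c=(c1+c2)/2
for n,p in dict(e=e,t=t,h=h,s=s,c=c).items(): print(n,p,np.linalg.norm(p-e))
print("ang",[np.degrees(np.arctan2(*(p-e)[[1,0]])) for p in (t,h,s,c)])
st=dict(position=np.array(get_state()["position"]),eef_rot=get_state()["eef_rot"]); print(get_state()["position"])
print("disc",P((258,191.3),.01), P((277,213),.03),P((284,250),.03))
```

```text
end [ 0.43338427 -0.02708361  0.015     ] [ 0.52381547 -0.04254802  0.015     ] 0.09174393915105211
e [ 0.47859987 -0.03481582  0.015     ] 0.0
t [0.49722023 0.07342694 0.0225    ] 0.11008842693818151
h [0.51389371 0.16345902 0.0155    ] 0.20139219125832236
s [0.5134135 0.1617078 0.0225   ] 0.19972423850142176
c [0.52611801 0.23078445 0.027     ] 0.2700841971943668
ang [np.float64(80.2392807378613), np.float64(79.90680314309823), np.float64(79.95442410266205), np.float64(79.85661509122649)]
[ 0.52523089 -0.26951987  0.17023252]
disc [ 0.52975345 -0.28926419  0.01      ] [ 0.54930137 -0.30693524  0.03      ] [ 0.55774725 -0.34924275  0.03      ]
```

The plate's yaw is about 79.95°, its origin about (0.503, 0.103), and the pocket shows at about x = 0.061 m in the plate frame. I'll pick with the jaws along plate x, which clears the tray.

```bash
cat >> h.py <<'E'
yaw=np.radians(79.95); u=np.array([np.cos(yaw),np.sin(yaw),0]); v=np.array([-u[1],u[0],0])
O=np.array([0.5030,0.1030,0])
M=np.column_stack([u,np.cross([0,0,-1],u),[0,0,-1]]); ROT=R.from_matrix(M).as_rotvec()
def W(x,y,z): return O+x*u+y*v+np.array([0,0,z])
def pl(p): d=np.asarray(p)-O; return np.array([d@u,d@v,p[2]])
def show(tag=""):
    s=get_state(); print(tag,round(s["clock"],2),"pl",np.round(pl(s["position"])*1000,2),"F",np.round(s["contact_force"],2),"gap",round(s["finger_gap"],3)); return s
E
python3 - <<'E'
from h import *
D=[0.5297,-0.2893]
movep([*D,0.09],ROT)
s=get_state();f=grab_frame("wrist"); cv2.imwrite("pics/d1.png",f["img"][:,:,::-1])
s=show()
for d in silhouettes("wrist","disc")[:2]: print(d["score"],d["centre"],d["mask"].sum(),ray(f,d["centre"],.01,s))
r=move_l([*D,0.03],0.1); show("a")
r=move_l([*D,0.0005],0.04,until_force=6); print(r); show("b")
E
```

```text
5.97 pl [-381.68  -94.95   90.28] F [-1.09 -0.22  0.1 ] gap 1.002
0.9 [254.0, 191.4] 2232 [ 0.52793281 -0.28881843  0.01      ]
0.82 [351.5, 106.0] 2823 [ 0.47576144 -0.20619567  0.01      ]
a 6.77 pl [-381.78  -95.12   30.33] F [-0.05 -1.    0.24] gap 0.995
False
b 7.65 pl [-381.67  -94.86    0.56] F [ 0.01 -0.7  -1.  ] gap 0.999
```

View pics/d1.png

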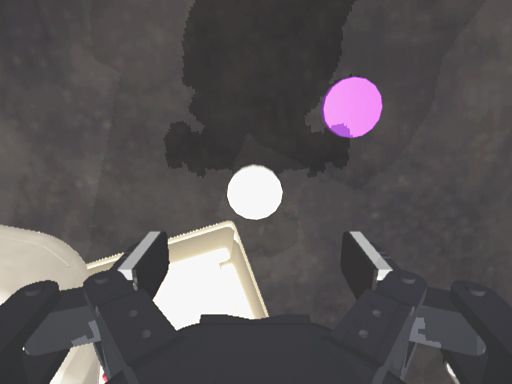

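The white metal disc at (254,191) is centred between the jaws, and the purple one is clear of them. Gripping now.

Run:
```python
from h import *
move_l([0.5283,-0.2891,0.0005],0.05)
grab(50); show("g")
p=get_state()["position"]
move_l([p[0],p[1],0.08],0.12); show("up")
s=get_state();f=grab_frame("wrist"); cv2.imwrite("pics/e1.png",f["img"][:,:,::-1])
f=grab_frame("side"); cv2.imwrite("pics/e2.png",cv2.resize(f["img"][180:300,250:410,::-1],None,fx=4,fy=4))
```

```text
g 8.38 pl [-381.79  -93.6     0.9 ] F [-0.6   0.86  4.04] gap 0.474
up 9.2 pl [-381.48  -92.98   79.24] F [-0.07  0.41 -1.23] gap 0.477
```

View pics/e1.png

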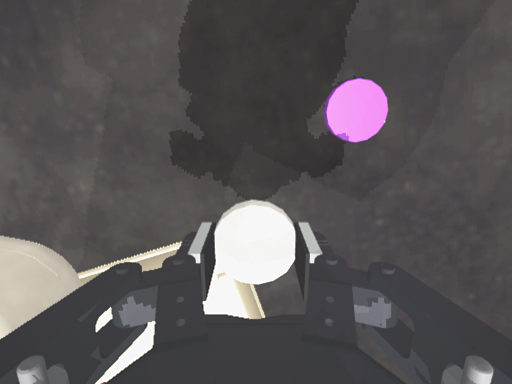

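View pics/e2.png

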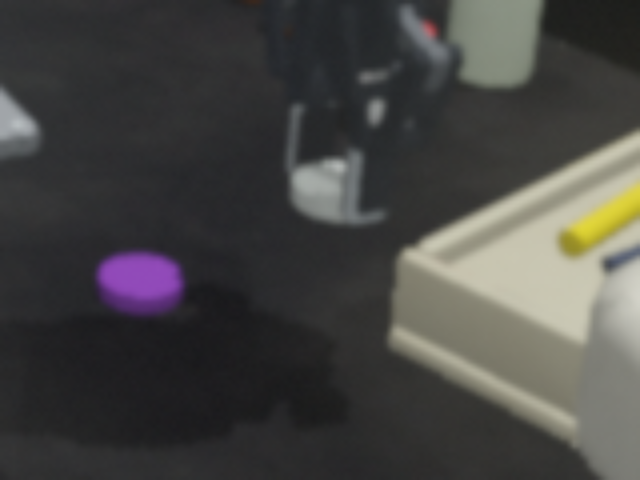

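The disc is held level between the pads, centred at about (255,243). Moving to the landing.

Run:
```python
from h import *
s=get_state(); f=grab_frame("wrist")
p=ray(f,(255,243),s["position"][2]+0.009,s); print("disc offs", pl(p)-pl(s["position"]))
movep(W(-.105,0,.08),ROT); show()
move_l(W(-.105,0,.024),0.1); s=show()
r=move_l(W(-.105,0,.0145),0.01,until_force=2.5); print(r); show("down")
s=get_state();f=grab_frame("wrist"); cv2.imwrite("pics/f1.png",f["img"][:,:,::-1])
```

```text
disc offs [0.00083302 0.00079395 0.009     ]
 10.47 pl [-105.7    -1.19   80.22] F [ 0.17 -0.19 -1.64] gap 0.473
 11.18 pl [-105.32   -0.41   24.14] F [ 0.45 -0.74 -0.96] gap 0.476
True
down 11.95 pl [-1.0498e+02  5.0000e-02  1.5840e+01] F [-0.   -0.98  5.08] gap 0.473
```

View pics/f1.png

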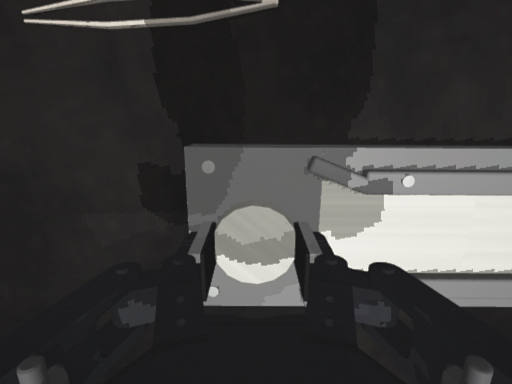

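The disc is on the deck and the plate is aligned with the image axes. Releasing and backing off.

Run:
```python
from h import *
let_go(); show("open")
p=get_state()["position"]
move_l([*p[:2],.075],0.12); show("up")
s=get_state();f=grab_frame("wrist"); cv2.imwrite("pics/g1.png",f["img"][:,:,::-1])
for d in silhouettes("wrist","disc")[:2]: print(d["score"],d["centre"],d["mask"].sum(),pl(ray(f,d["centre"],.025,s)))
for d in tip_of("wrist","disc")[:2]: print(d["score"],d["centre"],pl(ray(f,d["centre"],.015,s)))
```

```text
open 12.51 pl [-104.99    1.13   15.16] F [ 0.47 -0.15 -0.25] gap 0.995
up 13.16 pl [-104.99    1.37   74.75] F [ 0.03 -0.1   0.56] gap 0.999
0.86 [12.0, 233.5] 1316 [-0.27865638 -0.01914529  0.025     ]
0.7 [253.7, 208.0] 2948 [-0.10493178  0.00021803  0.025     ]
0.97 [5.5, 231.1] [-0.29222471 -0.02169292  0.015     ]
0.8 [256.2, 206.6] [-0.10311251 -0.0021894   0.015     ]
```

View pics/g1.png

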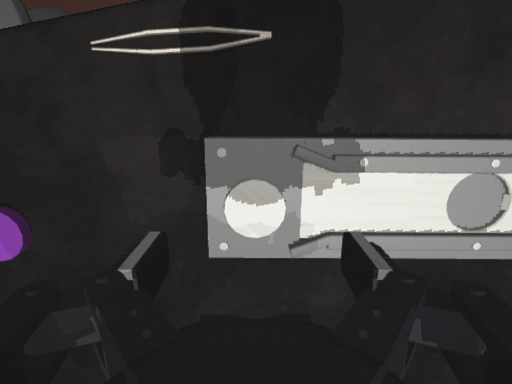

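The disc lies flat on the landing at about (-104, 0) mm in the plate frame, with the pocket showing on the right at (477,201). Next I'll shut the fingers and press lightly on its middle.

Run:
```python
from h import *
s=get_state(); f=grab_frame("wrist")
print("strip ctr",pl(ray(f,(450,203),.0145,s)),"rails L/R",pl(ray(f,(450,172),.0145,s)),pl(ray(f,(450,234),.0145,s)),"pocket",pl(ray(f,(477,201),.0155,s)))
grab(30); show("shut")
move_l(W(-.104,0,.035),0.1); sleep(.2); show()
r=move_l(W(-.104,0,.0235),0.008,until_force=2.5); print(r); show("touch")
for i in range(3): sleep(.1); show()
```

```text
strip ctr [0.03914962 0.00134979 0.0145    ] rails L/R [0.03504841 0.024594   0.0145    ] [ 0.04349924 -0.02330222  0.0145    ] pocket [0.05786617 0.00321053 0.0155    ]
shut 14.12 pl [-104.98    1.11   75.04] F [0.11 0.12 0.23] gap -0.004
 14.88 pl [-103.95   -0.59   35.65] F [-0.85  0.75 -0.03] gap -0.004
True
touch 16.0 pl [-1.0399e+02  3.0000e-02  2.5060e+01] F [-0.09  0.99  4.3 ] gap 0.001
 16.1 pl [-1.040e+02  4.000e-02  2.505e+01] F [-0.77  0.41  4.45] gap -0.001
 16.2 pl [-1.040e+02  2.000e-02  2.505e+01] F [-0.13 -0.38  5.91] gap 0.006
 16.3 pl [-1.0399e+02  2.0000e-02  2.5060e+01] F [-0.75 -0.57  5.99] gap 0.006
```

Run:
```python
from h import *
move_l(W(-.101,0,.0248),0.02); show()
sleep(.1); show()
move_l(W(-.096,0,.0248),0.03); show()
sleep(.1); show()
f=grab_frame("wrist"); cv2.imwrite("pics/h1.png",f["img"][:,:,::-1])
```

```text
16.61 pl [-100.8    -0.44   25.07] F [-0.01  0.43  5.76] gap 0.0
 16.71 pl [-100.8    -0.4    25.04] F [0.05 0.3  5.15] gap -0.006
 17.02 pl [-95.68  -0.43  25.05] F [-0.    0.53  5.12] gap 0.001
 17.12 pl [-95.69  -0.37  25.03] F [0.15 0.59 4.98] gap -0.002
```

View pics/h1.png

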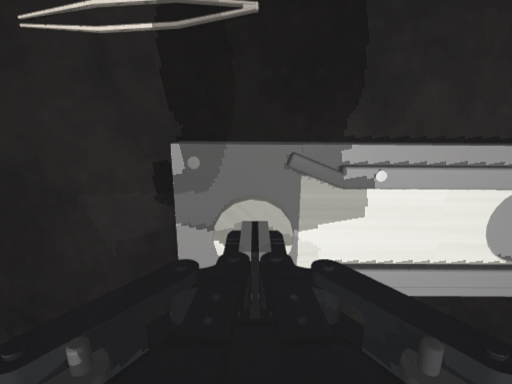

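The disc moves with the fingers (disc at column 253, fingers at 254) under about 5 N. Now sliding in short force-corrected steps.

```bash
cat >> h.py <<'E'
def mz(n=3):
    F=[];
    for _ in range(n): F.append(get_state()["contact_force"]); sleep(.02)
    return np.mean(F,axis=0)
def slide(x0,x1,zc,step=.006,vel=.05,tgt=4.5,y=.0008,stop=2.0,maxz=.0006):
    x=x0
    while x<x1-1e-6:
        x=min(x+step,x1)
        r=move_l(W(x,y,zc),vel,until_force=9)
        F=mz(); p=pl(get_state()["position"])*1000
        print(round(get_state()["clock"],1),"x %.1f y %.2f z %.2f zc %.2f F %s fu %.2f fv %.2f"%(*p,zc*1000,round(F[2],1),F@u,F@v),r)
        if r: print("force stop"); break
        if F[2]<stop and x>-.03: print("lost"); break
        zc+=np.clip((F[2]-tgt)*0.04e-3,-.00025,.00025)
    return x,zc
E
python3 - <<'E'
from h import *
print(slide(-.096,-.04,.0248))
f=grab_frame("wrist"); cv2.imwrite("pics/h2.png",f["img"][:,:,::-1])
E
```

```text
17.5 x -89.5 y 0.42 z 25.06 zc 24.80 F 5.4 fu 0.94 fv 0.03 False
17.8 x -83.5 y 0.50 z 25.03 zc 24.84 F 6.0 fu 1.09 fv -1.05 False
18.1 x -77.5 y 0.57 z 25.03 zc 24.90 F 5.6 fu 0.72 fv -0.45 False
18.4 x -71.6 y 0.64 z 25.04 zc 24.94 F 5.3 fu 1.11 fv 0.02 False
18.8 x -65.8 y 0.82 z 24.95 zc 24.97 F 4.4 fu 0.93 fv -0.64 False
19.1 x -59.7 y 0.94 z 24.89 zc 24.97 F 3.1 fu 0.55 fv -0.36 False
19.4 x -53.7 y 0.94 z 24.82 zc 24.91 F 2.3 fu 0.50 fv -0.16 False
19.7 x -47.8 y 1.14 z 24.58 zc 24.83 F 1.4 fu 0.50 fv -0.19 False
20.0 x -41.8 y 0.90 z 24.62 zc 24.70 F 0.5 fu 0.28 fv 0.37 False
20.3 x -39.9 y 0.79 z 24.58 zc 24.54 F 1.5 fu 0.18 fv -0.25 False
(-0.04, np.float64(0.024424145849921013))
```

View pics/h2.png

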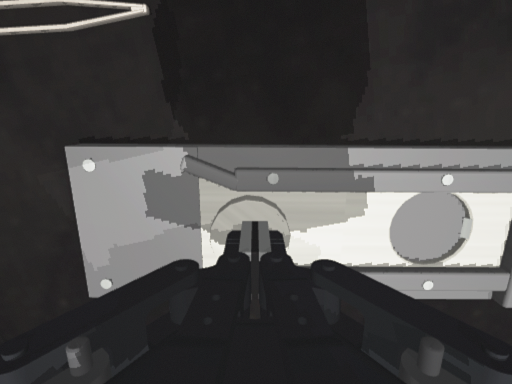

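The disc is in the channel mouth, lagging the fingers by about 2 mm, and the pocket with its tongue shows at (430,226). Pressing is down to about 1.5 N, so I'll restore it before continuing.

Run:
```python
from h import *
s=get_state(); f=grab_frame("wrist"); print("pocket",pl(ray(f,(428,226),.016,s)),"disc",pl(ray(f,(250,235),.0245,s)))
zc=.0243
for i in range(4):
    move_l(W(-.04,.0008,zc),.02); F=mz(); print(zc,F[2],pl(get_state()["position"])*1000)
    if F[2]>3.5: break
    zc-=.00012
print(slide(-.04,.02,zc,step=.005))
f=grab_frame("wrist"); cv2.imwrite("pics/h3.png",f["img"][:,:,::-1])
```

```text
pocket [0.05802604 0.00342929 0.016     ] disc [-0.04165241  0.00184694  0.0245    ]
0.0243 4.976910415633519 [-39.91832542   0.7516132   24.5505316 ]
21.0 x -34.8 y 0.64 z 24.54 zc 24.30 F 5.0 fu 0.77 fv 1.32 False
21.3 x -29.7 y 0.58 z 24.53 zc 24.32 F 5.2 fu 1.49 fv 1.65 False
21.6 x -24.7 y 0.54 z 24.52 zc 24.35 F 5.2 fu 0.88 fv 1.15 False
21.9 x -19.8 y 0.49 z 24.53 zc 24.38 F 5.2 fu 1.46 fv 0.64 False
22.2 x -14.9 y 0.48 z 24.55 zc 24.41 F 5.1 fu 0.44 fv 0.59 False
22.5 x -9.9 y 0.50 z 24.52 zc 24.43 F 4.7 fu 0.71 fv -0.06 False
22.8 x -4.9 y 0.56 z 24.56 zc 24.44 F 5.2 fu 0.63 fv -0.13 False
23.1 x 0.1 y 0.62 z 24.55 zc 24.46 F 5.8 fu 1.17 fv -0.07 False
23.4 x 5.0 y 0.69 z 24.56 zc 24.52 F 5.0 fu 1.12 fv -0.58 False
23.7 x 10.1 y 0.73 z 24.55 zc 24.54 F 5.1 fu 1.15 fv -0.23 False
24.0 x 15.0 y 0.78 z 24.56 zc 24.56 F 5.1 fu 1.12 fv 0.05 False
24.3 x 20.0 y 0.85 z 24.55 zc 24.58 F 4.5 fu 1.19 fv -0.07 False
(0.02, np.float64(0.024586311805268404))
```

View pics/h3.png

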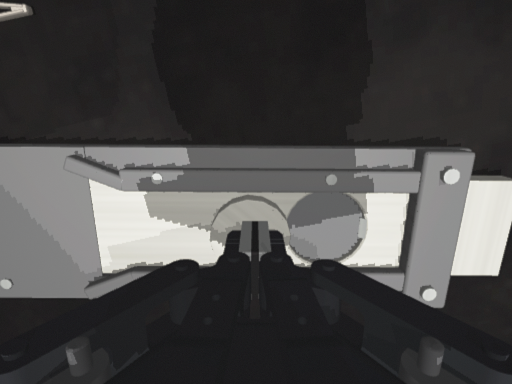

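Tracking is good and the plate is nearly level here. The disc is at (250,232) and the pocket is just ahead at (327,227), so I'll continue in 1.5–2 mm steps.

Run:
```python
from h import *
s=get_state(); f=grab_frame("wrist"); px=pl(ray(f,(327,227),.0147,s)); dx=pl(ray(f,(250,235),.0247,s)); print("pocket",px,"disc",dx)
x,zc=slide(.02,.048,.02459,step=.003,stop=2.5)
show(); f=grab_frame("wrist"); cv2.imwrite("pics/h4.png",f["img"][:,:,::-1])
```

```text
pocket [0.06162976 0.00227001 0.0147    ] disc [0.01820314 0.00192415 0.0247    ]
24.7 x 22.8 y 0.79 z 24.59 zc 24.59 F 4.9 fu -0.19 fv -0.82 False
25.0 x 26.0 y 0.84 z 24.56 zc 24.61 F 4.3 fu 0.22 fv 0.20 False
25.3 x 29.2 y 0.82 z 24.57 zc 24.60 F 3.9 fu 0.27 fv 0.59 False
25.6 x 32.2 y 0.80 z 24.56 zc 24.57 F 4.2 fu 0.21 fv 0.14 False
25.9 x 35.2 y 0.80 z 24.56 zc 24.56 F 4.2 fu 0.07 fv 0.00 False
26.2 x 38.2 y 0.78 z 24.56 zc 24.55 F 4.4 fu 0.31 fv 0.27 False
26.5 x 41.1 y 0.81 z 24.54 zc 24.55 F 4.6 fu 0.51 fv 0.14 False
26.8 x 44.2 y 0.81 z 24.54 zc 24.55 F 3.7 fu 0.41 fv -0.59 False
27.1 x 47.1 y 0.82 z 24.49 zc 24.52 F 4.4 fu 0.37 fv -0.45 False
27.4 x 47.9 y 0.82 z 24.50 zc 24.51 F 5.0 fu -0.74 fv -0.21 False
 27.43 pl [47.88  0.82 24.5 ] F [ 0.22 -0.65  4.33] gap 0.0
```

View pics/h4.png

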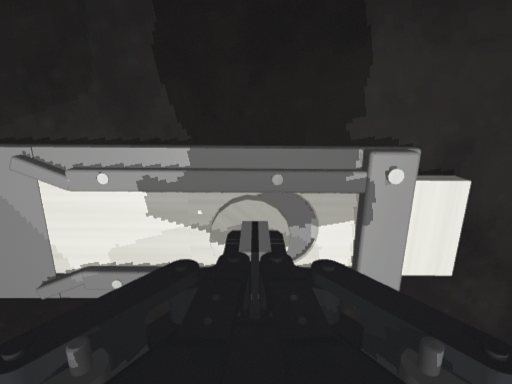

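The disc is about half over the pocket, with no drop yet. Continuing in finer steps with a drop check.

Run:
```python
from h import *
x,zc=slide(.048,.062,.02451,step=.0015,vel=.02,stop=2.2)
show(); f=grab_frame("wrist"); cv2.imwrite("pics/h5.png",f["img"][:,:,::-1])
```

```text
27.8 x 49.6 y 0.85 z 24.47 zc 24.51 F 3.7 fu -0.35 fv -0.47 False
28.1 x 51.1 y 0.82 z 24.45 zc 24.48 F 3.8 fu -1.00 fv -0.08 False
28.4 x 52.6 y 0.83 z 24.39 zc 24.45 F 3.6 fu 0.36 fv 0.33 False
28.7 x 54.1 y 0.83 z 24.37 zc 24.41 F 2.8 fu -0.25 fv -0.07 False
29.0 x 55.7 y 0.82 z 24.29 zc 24.35 F 2.0 fu 0.52 fv -0.46 False
lost
 28.98 pl [55.65  0.82 24.29] F [-0.17  1.09  1.7 ] gap 0.002
```

View pics/h5.png

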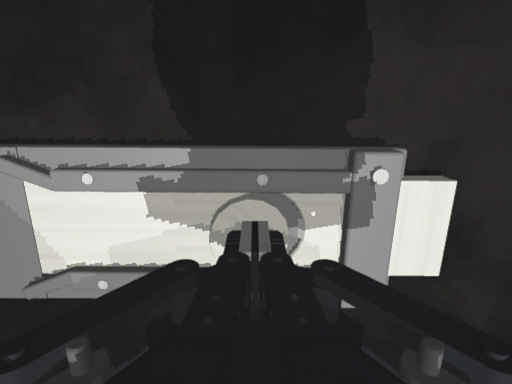

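No drop yet, but the disc has started to tip. I'll restore the press and use 1 mm steps.

Run:
```python
from h import *
zc=.0242
for i in range(4):
    move_l(W(.0556,.0006,zc),.02); F=mz(); print(zc,F[2],pl(get_state()["position"])*1000)
    if F[2]>3.2: break
    zc-=.0001
x,zc=slide(.0556,.066,zc,step=.001,vel=.02,stop=1.2,y=.0006,tgt=4.2)
print(x,zc); show(); f=grab_frame("wrist"); cv2.imwrite("pics/h6.png",f["img"][:,:,::-1])
```

```text
0.0242 2.3471770725712533 [55.59797809  0.71361849 24.18839936]
0.0241 3.5357514928638487 [55.61698769  0.68470892 24.14097143]
29.9 x 56.7 y 0.64 z 24.02 zc 24.10 F 1.8 fu 0.37 fv -0.21 False
30.2 x 57.6 y 0.72 z 23.85 zc 24.01 F 0.8 fu 0.22 fv -0.04 False
lost
0.0576 0.024005499304447033
 30.23 pl [57.59  0.72 23.85] F [0.59 1.44 0.56] gap -0.006
```

View pics/h6.png

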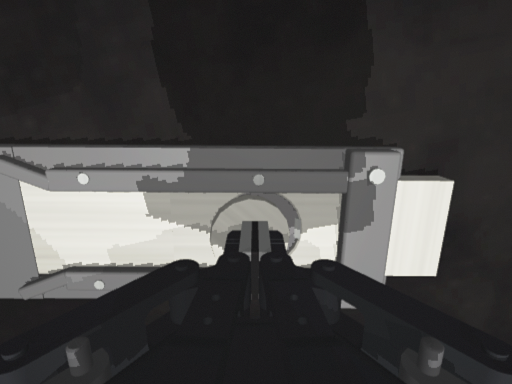

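The disc is tipping nose-down into the pocket and is nearly there. I'll follow it down at about 4 N and go on in 1 mm steps.

Run:
```python
from h import *
zc=.0238; x=.0576
for k in range(5):
    for i in range(8):
        r=move_l(W(x,.0005,zc),.02,until_force=9); F=mz(2)
        if F[2]>3.2 or zc<.0205: break
        zc-=.0002
    p=pl(get_state()["position"])*1000
    print(round(get_state()["clock"],1),np.round(p,2),"zc",zc,"F",np.round([F@u,F@v,F[2]],1),r)
    if zc<.0222: break
    x+=.001
f=grab_frame("wrist"); cv2.imwrite("pics/h7.png",f["img"][:,:,::-1])
```

```text
31.1 [57.63  0.51 23.52] zc 0.023400000000000004 F [0.  1.8 4.5] False
31.4 [58.61  0.57 23.36] zc 0.023400000000000004 F [0.4 0.7 4.5] False
32.0 [59.66  0.52 23.22] zc 0.023200000000000005 F [0.  1.  4.2] False
32.8 [60.72  0.42 22.89] zc 0.022800000000000008 F [0.7 1.4 3.2] False
33.4 [61.51  0.46 22.67] zc 0.02260000000000001 F [0.  0.6 4.1] False
```

View pics/h7.png

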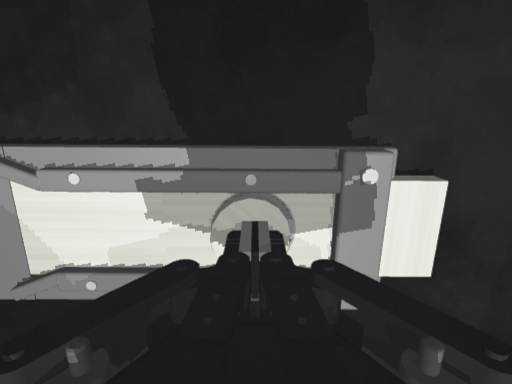

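Run:
```python
from h import *
zc=.0224; x=.0626
done=False
for k in range(4):
    for i in range(10):
        r=move_l(W(x,.0005,zc),.02,until_force=9); F=mz(2)
        if F[2]>3.5: break
        if zc<.0202: done=True;break
        zc-=.0002
    p=pl(get_state()["position"])*1000
    print(round(get_state()["clock"],1),np.round(p,2),"zc",zc,"F",np.round([F@u,F@v,F[2]],1),r)
    if p[2]<21.9 or abs(F@u)>3: break
    x+=.001
f=grab_frame("wrist"); cv2.imwrite("pics/h8.png",f["img"][:,:,::-1])
cv2.imwrite("pics/h8c.png",cv2.resize(f["img"][160:300,170:340,::-1],None,fx=4,fy=4))
```

```text
36.3 [62.6   0.49 20.6 ] zc 0.020400000000000012 F [ 0.2 -0.4 -0. ] False
```

View pics/h8c.png

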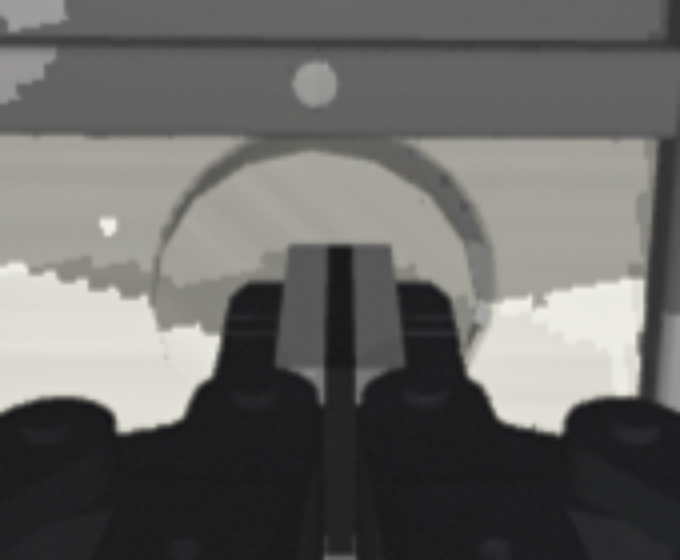

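The disc has dropped: the fingers are at 20.6 mm with no load, and its edge is inside the rim. Now I'll press its middle.

Run:
```python
from h import *
x=.0612; zc=.0206
move_l(W(x,.0005,zc),.02)
for i in range(22):
    move_l(W(x,.0005,zc),.02); F=mz(2); z=get_state()["position"][2]*1000
    print(round(get_state()["clock"],1),"zc %.2f z %.2f F %.1f u %.1f"%(zc*1000,z,F[2],F@u))
    if F[2]>9.5: break
    zc-=.0001
f=grab_frame("wrist"); cv2.imwrite("pics/i1.png",cv2.resize(f["img"][160:300,170:340,::-1],None,fx=4,fy=4))
```

```text
36.9 zc 20.60 z 20.60 F 0.6 u 0.8
37.1 zc 20.50 z 20.49 F 0.3 u -0.0
37.4 zc 20.40 z 20.39 F 0.1 u 0.2
37.7 zc 20.30 z 20.29 F -0.2 u -0.9
38.0 zc 20.20 z 20.20 F -0.1 u -0.3
38.3 zc 20.10 z 20.11 F -0.0 u 0.0
38.6 zc 20.00 z 20.10 F 1.4 u -0.2
38.9 zc 19.90 z 20.08 F 4.5 u -0.4
39.1 zc 19.80 z 20.05 F 4.5 u -0.9
39.4 zc 19.70 z 20.07 F 6.8 u -0.4
39.7 zc 19.60 z 20.07 F 7.1 u -0.7
40.0 zc 19.50 z 20.05 F 7.9 u -0.6
40.3 zc 19.40 z 20.05 F 8.9 u 0.1
40.5 zc 19.30 z 20.04 F 9.5 u -1.5
40.8 zc 19.20 z 20.01 F 10.0 u -1.0
```

View pics/i1.png

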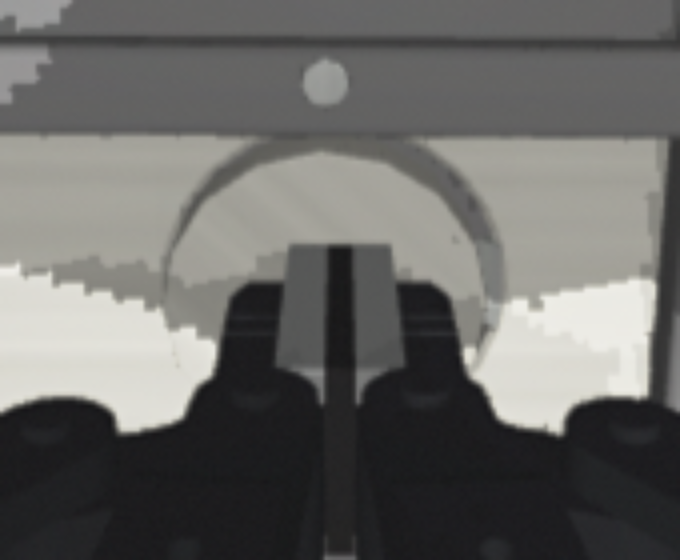

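The disc is solid at 20.05 mm under 10 N, and its seated top should be at 20.0 mm. I'll lift straight up and check.

Run:
```python
from h import *
p=get_state()["position"]
move_l([*p[:2],.035],.05); move_l([*p[:2],.13],.15)
s=show(); f=grab_frame("wrist"); cv2.imwrite("pics/j1.png",cv2.resize(f["img"][120:300,150:390,::-1],None,fx=3,fy=3,interpolation=cv2.INTER_CUBIC))
for d in silhouettes("wrist","disc")[:2]: print(d["score"],d["centre"],pl(ray(f,d["centre"],.02,s)))
f=grab_frame("side"); cv2.imwrite("pics/j2.png",cv2.resize(f["img"][150:240,170:290,::-1],None,fx=6,fy=6,interpolation=cv2.INTER_CUBIC))
```

```text
42.13 pl [ 61.1    0.81 129.26] F [ 0.84  0.21 -0.74] gap -0.002
0.56 [252.5, 184.0] [0.05990202 0.00190813 0.02      ]
0.51 [184.3, 177.5] [-0.00102194  0.00789609  0.02      ]
```

View pics/j1.png

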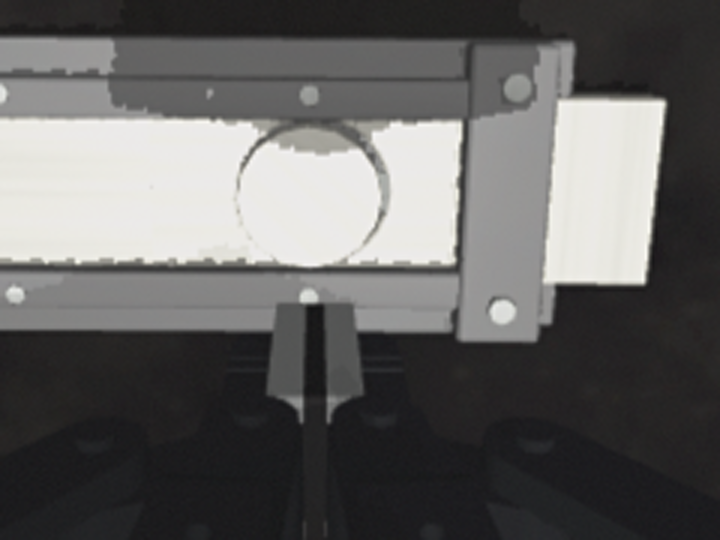

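View pics/j2.png

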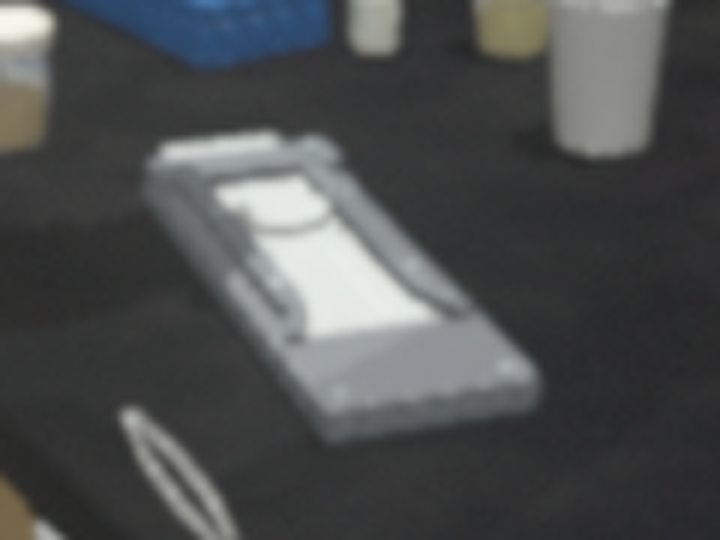

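Both views show the disc inside the pocket rim with nothing disturbed. To rule out a tilt at the tongue, I'll touch it lightly just ahead of its centre (within 20 mm).

Run:
```python
from h import *
for x in (.068,.052):
    move_l(W(x,.001,.055),.15); move_l(W(x,.001,.024),.08); sleep(.1)
    r=move_l(W(x,.001,.0195),.006,until_force=2.5); print(r); show(x)
    move_l(W(x,.001,.055),.1)
p=get_state()["position"]
move_l([*p[:2],.16],.2); sleep(.3); show()
f=grab_frame("wrist"); cv2.imwrite("pics/k1.png",f["img"][:,:,::-1])
```

```text
True
0.068 44.21 pl [67.98  1.04 20.05] F [-0.71 -0.52  4.32] gap -0.001
True
0.052 46.25 pl [51.99  1.01 20.06] F [-0.39 -0.61  4.86] gap 0.002
 47.73 pl [ 51.71   1.72 158.89] F [-0.75 -0.36  0.31] gap 0.002
```

View pics/k1.png

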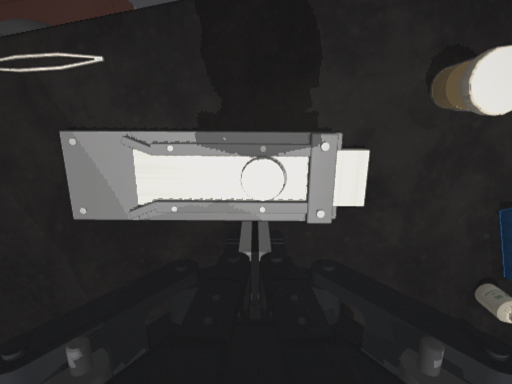

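The disc reads 20.05 mm ahead of its centre and 20.06 mm behind it, so it is flat and seated. It shows in the pocket at (263,178). Handing in.

```bash
python3 -c "
from cell import *
print(sign_off())"
```

```text
the job is handed in; nothing more can be done
None
```

The disc is home in the round pocket, lying flat by my checks, and the job is handed in; the hand-in gave no verdict.

**What I did:** I picked the metal disc rather than the purple look-alike and laid it on the landing. With the shut fingertips on its top I slid it along in short steps at about 4–5 N until it dropped, about 60 mm beyond the plate's centre. I then pressed its middle up to about 10 N and lifted straight off. My last work was done at about 48 s of the 72 s allowed.

**Last checks:**
- **Seating:** Under the press the fingertips stopped at 20.0 mm, which is the expected height of a seated disc. Light touches about 8 mm ahead of and behind its centre read 20.05 and 20.06 mm, so it is flat.
- **Surroundings:** The last pictures show the disc inside the pocket rim and the fingers well clear. The arm never came near the cups or the tumbler, but I did not measure whether they had moved.

**Where things disagreed:**
- Camera estimates of the pocket's position differed by 3–4 mm, so I relied on force and height to find it.
- The pressing force fell to between 0.5 and 2 N at a few points along the slide, and the disc lagged the fingers by about 2 mm. I restored the press each time.
- I felt no separate snap past the spring tongue. The disc was already down at about 20.1 mm when I began to press.

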